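Turn the stock tags to match the bins

TASK

Each bin on the stand has a page-like tag on a pin behind it: a solid disc on one face means full, an open ring on the other means not full. Look into the bins, and with a fingertip push over every tag that is wrong, so that the full bins, and only those, show the robot their disc, each leaf resting against its stop. Push gently, do not pinch a tag, and leave the bins and everything else on the desk where they are.

Things in the scene. Friction and masses are not known exactly. Their poses are not given: they have to be found in the camera images.
- stand: Fixed bin stand with an upright grey fascia board, 476 wide, 10 thick, 85 mm high, along its back. Origin: on the desk under the middle of the fascia; x points to the back, y left along the fascia, z up. Four places at y = 172, 58, -58, -172 mm: a bin before the fascia, a tag on top of it. No part is over 150 mm high; the space up to 50 mm behind the fascia is free.
- bin_tubes_mid (a point): Middle of a grey open bin (116 deep x 102 wide x 50 mm high, on the base plate), 25 mm above its underside. FULL: heaped to the rim with 15 capped sample tubes lying down.
- bin_covers_mid (a point): The same point of an equal bin, FULL: packed to the rim with two layers of small square boxes of cover glasses.
- bin_mailers_mid (a point): The same point of an equal bin, FULL: packed from side to side with four slide mailers on edge.
- bin_low_mid (a point): The same point of an equal bin that is NOT full: only two sample tubes are left on its floor.
- tag_a: Tag a, clipped on the fascia; place varies. Origin: foot of its pin, 85 mm above the desk; axes as the stand's. Its bin's middle is 71 mm in front (the next ones 135 mm off). Pin reclined 15 degrees, top away from the robot. White leaf: 50 mm from pin to free edge, 4 thick (6 at the edge), from 95 to 140 mm above the desk; one face has a solid disc (full), the other an open ring (not full).
- flip_a (a joint): Leaf angle of tag a, rad. 0: on its left stop, pointing left (+y) and 25 degrees forward of the fascia's plane, ring face to the robot. 1.13: straight to the front. 2.27: on its right stop, pointing right and 25 degrees forward, disc face to the robot. Turns like a page, by way of the front only; past the middle its weight (40 g, light friction) drops it on the nearer stop.
- tag_b: Tag b, clipped on the fascia; place varies. Origin: foot of its pin, 85 mm above the desk; axes as the stand's. Its bin's middle is 71 mm in front (the next ones 135 mm off). Pin reclined 15 degrees, top away from the robot. White leaf: 50 mm from pin to free edge, 4 thick (6 at the edge), from 95 to 140 mm above the desk; one face has a solid disc (full), the other an open ring (not full).
- flip_b (a joint): Leaf angle of tag b, rad. 0: on its left stop, pointing left (+y) and 25 degrees forward of the fascia's plane, ring face to the robot. 1.13: straight to the front. 2.27: on its right stop, pointing right and 25 degrees forward, disc face to the robot. Turns like a page, by way of the front only; past the middle its weight (40 g, light friction) drops it on the nearer stop.
- tag_c: Tag c, clipped on the fascia; place varies. Origin: foot of its pin, 85 mm above the desk; axes as the stand's. Its bin's middle is 71 mm in front (the next ones 135 mm off). Pin reclined 15 degrees, top away from the robot. White leaf: 50 mm from pin to free edge, 4 thick (6 at the edge), from 95 to 140 mm above the desk; one face has a solid disc (full), the other an open ring (not full).
- flip_c (a joint): Leaf angle of tag c, rad. 0: on its left stop, pointing left (+y) and 25 degrees forward of the fascia's plane, ring face to the robot. 1.13: straight to the front. 2.27: on its right stop, pointing right and 25 degrees forward, disc face to the robot. Turns like a page, by way of the front only; past the middle its weight (40 g, light friction) drops it on the nearer stop.
- tag_d: Tag d, clipped on the fascia; place varies. Origin: foot of its pin, 85 mm above the desk; axes as the stand's. Its bin's middle is 71 mm in front (the next ones 135 mm off). Pin reclined 15 degrees, top away from the robot. White leaf: 50 mm from pin to free edge, 4 thick (6 at the edge), from 95 to 140 mm above the desk; one face has a solid disc (full), the other an open ring (not full).
- flip_d (a joint): Leaf angle of tag d, rad. 0: on its left stop, pointing left (+y) and 25 degrees forward of the fascia's plane, ring face to the robot. 1.13: straight to the front. 2.27: on its right stop, pointing right and 25 degrees forward, disc face to the robot. Turns like a page, by way of the front only; past the middle its weight (40 g, light friction) drops it on the nearer stop.
- oil_bottle: Bystander: small bottle 30 mm wide, 66 mm high, behind the fascia. Origin at its underside.
- spare_cover_box: Bystander: small square box 35 x 35 x 21 mm behind the fascia. Origin at its underside.
- eraser: Bystander: eraser 21 x 50 x 12 mm behind the fascia. Origin at its underside.
- tape_roll: Bystander: roll of tape, 68 mm across, 19 mm high, left of the stand. Origin at its underside.
- green_pen: Bystander: ball pen, 144 mm long, right of the stand. Origin at its underside.
Not all that is in view belongs to the job. What is shaped like the part that bears bin_covers_mid but pink is not meant.

How it is judged:
By the outcome, as a careful person would: the job done as asked, in the order asked, and still so for the second after the job is handed in, with the robot touching nothing.
It also fails if it takes over 64 s, if anything falls off the work surface, if the arm or the gripper's body presses on something with over 40 N, if the wrist force passes 120 N, or if a joint passes its speed limit or range.

ROBOT

A 6-joint arm with a two-finger parallel gripper is mounted at the origin on a cart in front of the work surface, level with it; the furniture and walls round the work are solid. World frame = base frame: x ahead of the robot, y to its left, z up, the work surface at z = 0. Lengths are in mm, angles in rad, forces in N, time in s.
With the tool pointing down it reaches from about 400 to 925 mm from the base axis. Payload 12.5 kg.
Tool frame: the origin (TCP) lies between the finger pads; the fingertips stand 11 mm ahead of it and the grasp point (between the pads) lies 8 mm behind it (env.tip_extent is the distance from the TCP to the fingertips, in mm); x points along the fingers, z is the direction in which the jaws open and shut, and the axes are right-handed (so a half turn about x gives the same grasp; the last joint's range is limited). The gripper opens to 95 mm and grips with 3 to 60 N. Pads are 20 mm wide; open, the fingers measure 119 mm over their backs; the gripper's body (75 mm by 180 mm) begins 59 mm behind the grasp point.
Start: joints at [-1.248, 0.491, 1.559, -0, 1.092, -0.106], TCP at [259.886, -568.423, 225.661] pointing down, gripper open.
Joint ranges: [-3.1, 3.1], [-0.84, 2.19], [0.05, 2.79], [-1.13, 4.28], [0.06, 2.93], [-2.69, 2.69]. Speed limits (rad/s): [2.22, 2.22, 2.79, 3.14, 3.14, 3.14].

INTERFACE

Orientations are given as [roll, pitch, yaw] about the fixed x, y, z axes, in that order (R = Rz(yaw) Ry(pitch) Rx(roll)).
In Python, from cell import status, imaging, env gives the robot as it stands. The module is installed in compiled form; this text tells all that it offers.
- The arm moves only by the tool apply_moves, never from a script. Its argument "increments" is a list of rows, each a list of 5 numbers: the closure, from 0 (fully open) to 1 (shut), then the shift along the tool's x, y, z in mm, then the turn about the tool's x in degrees. A call has 1 to 10 rows; each row shifts and turns the commanded pose from where the row before left it, along the tool's axes as they then stand; what a row does not reach is not made up. A row lasts 1/10 s, in which the tool goes at most 50 mm and 8.59 degrees, less where a joint would pass 70% of its speed; a pose out of reach is approached as far as the arm can. A call with a gripper value outside its range is refused whole. The fingers move at their own pace and stop on an object; the grip force is fixed at half the most. Time passes only in rows, so rows that do not move let the fingers close. It gives the time, the measured TCP pose, the force and the opening at its end, in the units of the state.
- status.state(): the state, without advancing time (a new reading comes with each control period).
- imaging.read_camera(name): name is "scene" or "top"; returns a dict with "pixels" (480x640x3 uint8, red, green, blue), "fovy" (degrees; the focal length in pixels is half the picture's height over the tangent of half this angle, whatever the lens; pixels are square), "cx", "cy" (the principal point, pixels), "R" (3x3) and "t" (3): a world point X has camera coordinates R X + t. Camera axes: x right, y down, z forward; pixel columns grow to the right and rows downward; lengths in mm; the calibration is good to about 2 mm. A picture is of the moment at which its call begins. There is no depth.
- env.job_done(): hands the job in, once; it reports no verdict.
The state is a dict: "t": time; "joints": joint angles; "qvel": joint speeds; "tau": joint torques, N m; "eef_pos": TCP position; "tcp_rot": TCP orientation; "ft_force": force on the tool from outside, world axes, zero at the start; "moment": the same for the moment, N m; "opening": opening from 0.0 (shut) to 1.0 (fully open).
Only numpy, scipy, OpenCV 4.12 (cv2) and the standard library are available. Lean on these libraries where they do the work, as an engineer would, in place of code of your own. Each camera call takes 0.05 s, during which the arm holds its last target. There are 200 camera calls.

## Working session

There is one attempt and no reset: what is moved stays moved. The work goes in short steps, Python scripts to look and compute and a tool call to move; the robot and the scene stay as the last step left them, time stands still between calls to the robot, and variables do not carry over. Pictures are saved under pics/ and viewed, about 8 in all and at most 12, crops included, and the job is handed in when it is done.

Besides the shell and the picture viewer there is one more tool, called in YAML: its name, and indented under it one key for each argument. apply_moves: Moves the arm, as the interface text tells. Its arguments: {"type":"object","properties":{"increments":{"type":"array"}},"required":["increments"]}

```bash
mkdir -p pics; cat > h.py <<'E'
import cv2,numpy as np,pickle
from cell import status,imaging,env
def shot(n,f):
    c=imaging.read_camera(n); cv2.imwrite(f'pics/{f}.png',c['pixels'][:,:,::-1]); pickle.dump(c,open(f'{n}.pkl','wb')); return c
def load(n): return pickle.load(open(f'{n}.pkl','rb'))
def K(c):
    f=240/np.tan(np.radians(c['fovy'])/2); return np.array([[f,0,c['cx']],[0,f,c['cy']],[0,0,1]])
def proj(c,X):
    p=(np.array(c['R'])@np.atleast_2d(X).T+np.array(c['t'])[:,None]); p=K(c)@p; return (p[:2]/p[2]).T
def ray(c,u,v,z):
    R=np.array(c['R']);o=-R.T@np.array(c['t']);d=R.T@np.linalg.inv(K(c))@[u,v,1]; return o+d*(z-o[2])/d[2]
E
python3 - <<'E'
from h import *
for n in('scene','top'):
    c=shot(n,n+'0'); R=np.array(c['R']); print(n,c['fovy'],c['cx'],c['cy'],(-R.T@np.array(c['t'])).round(),R[2].round(2))
s=status.state(); print(s)
E
```

```text
scene 48.028821687977064 320.81058321394056 227.91459499996503 [-139.  781.  972.] [ 0.52 -0.49 -0.7 ]
top 49.9541431940328 323.2985513709808 238.52258885082367 [ 388.  160. 1348.] [ 0.13 -0.   -0.99]
{'t': 0.1, 'joints': array([-1.24762753e+00,  4.91489475e-01,  1.55938907e+00,  8.94970648e-06,
        1.09170817e+00, -1.05617593e-01]), 'qvel': array([-4.59240416e-04, -7.92490769e-04, -2.28265941e-05,  2.87538850e-04,
        3.82606322e-04,  9.98915686e-04]), 'tau': array([ 4.45421843e-03, -6.13623476e+01, -2.58605182e+01,  6.94546499e-02,
        4.70170460e-02, -7.95373921e-05]), 'eef_pos': array([ 259.80126324, -568.21686364,  225.12608076]), 'tcp_rot': array([3.02798978, 1.56980224, 1.88597572]), 'ft_force': array([0.78846186, 0.40111724, 0.37172352]), 'moment': array([-0.04059496,  0.03846156, -0.00479702]), 'opening': 0.9981027058646396}
```

View pics/scene0.png

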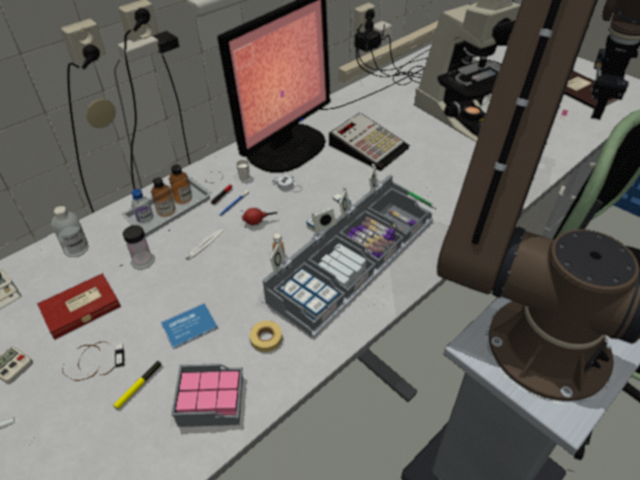

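View pics/top0.png

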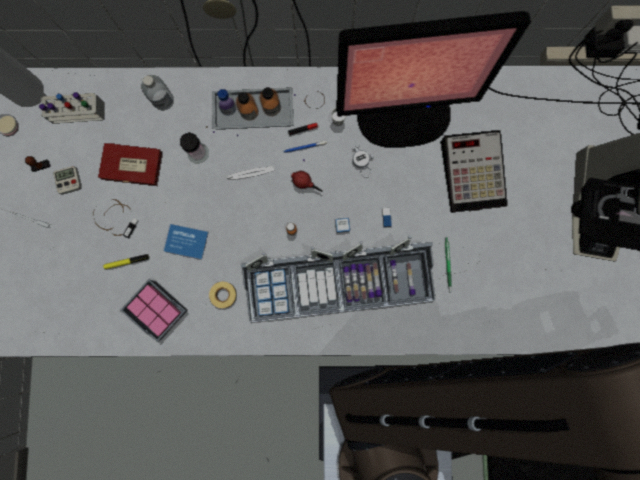

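Scene shows the stand at px (265-435,185-330). Top shows it at (243-435,243-322), with bins from left to right: covers (272,290), mailers (318,287), tubes (363,284) and low (408,279). The pink decoy bin is at (154,308). Now enlarged crops.

```bash
python3 - <<'E'
from h import *
a=cv2.imread('pics/scene0.png')[155:335,255:440]; b=cv2.imread('pics/top0.png')[230:330,235:445]
cv2.imwrite('pics/ca.png',cv2.resize(a[:130],None,fx=4.3,fy=4.3,interpolation=cv2.INTER_CUBIC))
cv2.imwrite('pics/cb.png',cv2.resize(b,None,fx=3.8,fy=3.8,interpolation=cv2.INTER_CUBIC))
E
```

```text
(no output)
```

View pics/ca.png

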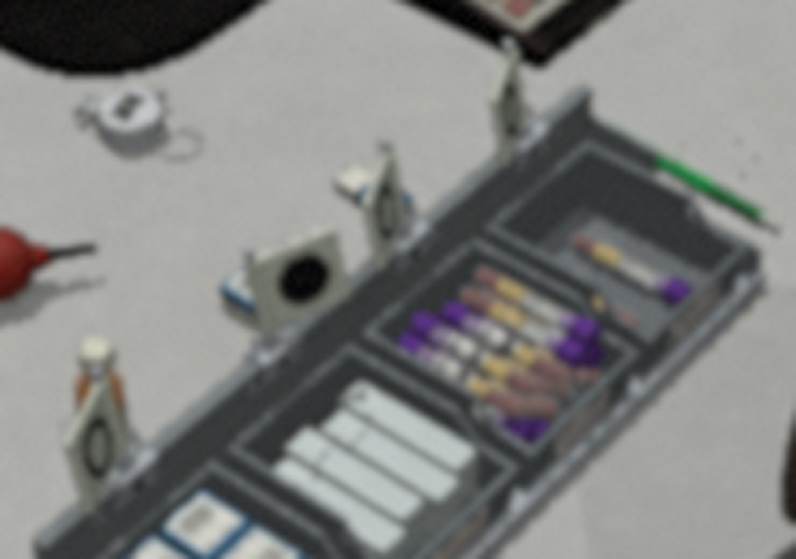

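View pics/cb.png

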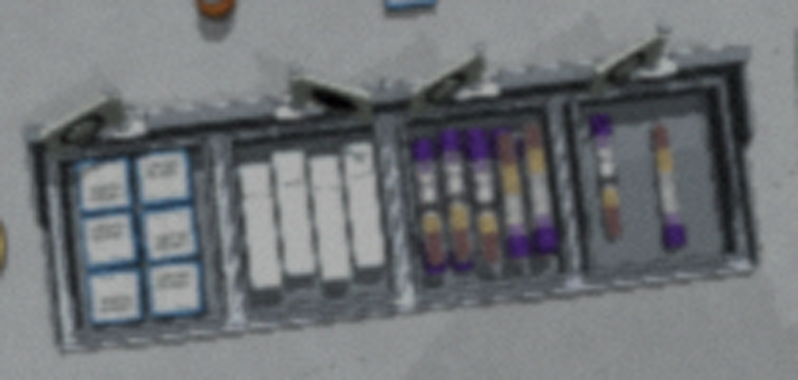

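```bash
python3 - <<'E'
from h import *
from scipy.optimize import least_squares
t=load('top');s=load('scene')
T=lambda p:(p[0]/3.8+235-.37,p[1]/3.8+230-.37); S=lambda p:(p[0]/4.3+255-.38,p[1]/4.3+155-.38)
for n,p in dict(L=(32,130),R=(746,50)).items(): print('top',n,ray(t,*T(p),85).round(1))
for n,p in dict(L=(38,545),R=(585,92)).items(): print('scene',n,ray(s,*S(p),85).round(1))
# fit x,y,yaw: fascia-top ends and rim centres (bin middles at z~52)
P=[(0,238,85),(0,-238,85)]
obs=[(t,T((30,132)),P[0]),(t,T((747,52)),P[1]),(s,S((38,545)),P[0]),(s,S((587,95)),P[1])]
def W(q,p): c,n=np.cos(q[2]),np.sin(q[2]); p=np.array(p,float); return np.array([q[0]+c*p[0]-n*p[1],q[1]+n*p[0]+c*p[1],p[2]])
r=least_squares(lambda q:np.concatenate([proj(c,W(q,p))[0]-o for c,o,p in obs]),[650,100,0])
q=r.x;print(q.round(4),r.fun.round(1)); np.save('q.npy',q)
def leaf(y,f): # open polyline of leaf quad
    a=np.radians(90-25)-f; a=np.pi-0  # placeholder
th=np.radians(15)
def pt(y,f,r,h): # h along pin above foot
    phi=np.radians(115)+0-f if False else None
    # in-plane dir: f=0 -> +y,25deg toward -x ; rotates via -x
    ang=np.radians(25)+f
    d=np.array([-np.sin(ang),np.cos(ang),0])
    rot=np.array([[np.cos(th),0,np.sin(th)],[0,1,0],[-np.sin(th),0,np.cos(th)]])
    return rot@(r*d+np.array([0,0,h]))+[0,y,85]
for name,c,box,k in(('top',t,(230,330,235,445),3.8),('scene',s,(155,285,255,440),4.3)):
    im=cv2.resize(cv2.imread(f'pics/{name}0.png')[box[0]:box[1],box[2]:box[3]],None,fx=k,fy=k,interpolation=cv2.INTER_CUBIC)
    def dr(pts,col):
        uv=((proj(c,[W(q,p) for p in pts])-[box[2],box[0]]+.5)*k-.5).astype(int); cv2.polylines(im,[uv.reshape(-1,1,2)],True,col,1)
    dr([(x,y,85) for x,y in((-5,238),(5,238),(5,-238),(-5,-238))],(0,0,255))
    for y,f in((172,0),(58,2.27),(-58,0),(-172,0)):
        dr([pt(y,f,r,h) for r,h in((0,10.5),(50,10.5),(50,56.5),(0,56.5))],(0,255,0))
        dr([(-71+a,y+b,53) for a,b in((58,51),(58,-51),(-58,-51),(-58,51))],(255,255,0))
    cv2.imwrite(f'pics/ov_{name}.png',im)
a=cv2.imread('pics/ov_top.png');b=cv2.imread('pics/ov_scene.png');
w=798; b=cv2.resize(b,None,fx=.38/.1*.1,fy=.38)
o=np.zeros((a.shape[0]+b.shape[0],w,3),np.uint8); o[:a.shape[0],:a.shape[1]]=a;o[a.shape[0]:,:b.shape[1]]=b
cv2.imwrite('pics/ov.png',o);print(o.shape)
E
```

```text
top L [497.3 355.2  85. ]
top R [ 547.5 -108.2   85. ]
scene L [489.4 361.8  85. ]
scene R [ 539.7 -104.8   85. ]
[5.183633e+02 1.248828e+02 1.085000e-01] [-2.   1.4  1.2  0.8 -0.8 -0.9  0.  -2.6]
(592, 798, 3)
```

View pics/ov.png

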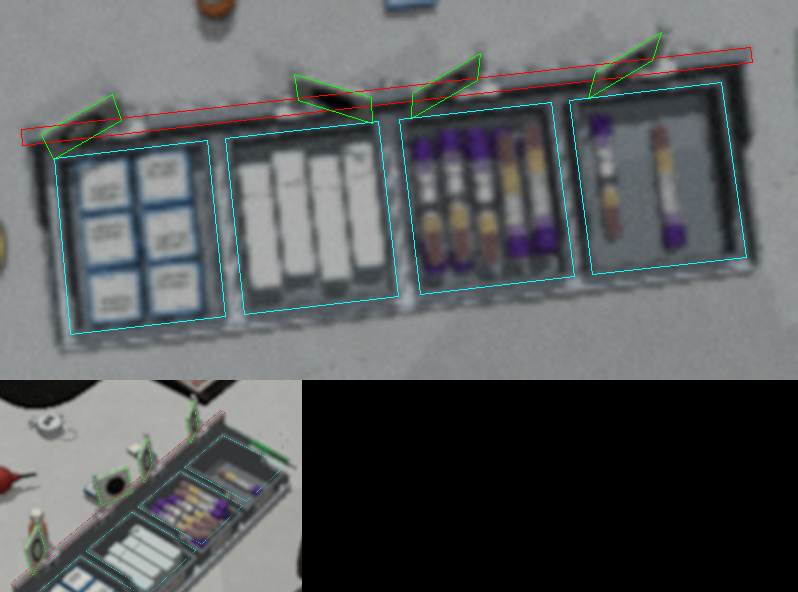

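The overlay of the fitted model (fascia, bins and leaves) matches to within about 4 mm. The tag states are:

| Tag | Crop px | Shows | Bin | Verdict |
|---|---|---|---|---|
| covers | (80,125) | ring | full | wrong |
| mailers | (335,97) | disc | full | right |
| tubes | (450,85) | ring | full | wrong |
| low | (630,65) | ring | not full | right |

The lookalikes are the four tags themselves and the pink bin, which I leave out. I'll flip the covers and tubes tags from behind with the gripper shut.

```bash
cat > plan.py <<'E'
from h import *
from scipy.spatial.transform import Rotation as Ro
q=np.load('q.npy')
def W(p): c,n=np.cos(q[2]),np.sin(q[2]); return np.array([q[0]+c*p[0]-n*p[1],q[1]+n*p[0]+c*p[1],p[2]])
def center(y,f,off,z,r=32,ztip=None):
    a=np.radians(25)+f
    return W([9-r*np.sin(a)+off*np.cos(a), y+r*np.cos(a)+off*np.sin(a), z])
def R(): return Ro.from_euler('xyz',status.state()['tcp_rot']).as_matrix()
def path(y):  # TCP z: tips 11 below
    return [center(y,0,32,230),center(y,0,32,113)]+[center(y,f,o,113) for f,o in [(0,24),(0,18)]+[(f,16) for f in np.linspace(.1,1.75,14)]]+[center(y,1.5,40,118),center(y,1.5,40,230)]
E
python3 - <<'E'
from plan import *
s=status.state();A=R();print(A.round(3))
p=s['eef_pos']
for y in(172,-58):
    for w in path(y): print(w.round(0),(A.T@(w-p)).round(1)); p=w
E
```

```text
[[-0.     0.909  0.416]
 [ 0.001  0.416 -0.909]
 [-1.     0.    -0.001]]
[519. 341. 230.] [  -4.1  614.1 -718.8]
[519. 341. 113.] [ 1.17e+02 -0.00e+00  1.00e-01]
[513. 337. 113.] [-0.  -7.9  0.9]
[507. 334. 113.] [-0.  -6.   0.7]
[502. 332. 113.] [ 0.  -5.4 -0.8]
[498. 331. 113.] [ 0.  -4.5 -0.8]
[494. 329. 113.] [-0.  -4.5 -0.3]
[490. 327. 113.] [-0.  -4.5  0.3]
[486. 324. 113.] [-0.  -4.5  0.9]
[483. 321. 113.] [-0.  -4.3  1.4]
[480. 318. 113.] [-0.  -4.1  2. ]
[477. 314. 113.] [-0.  -3.8  2.5]
[475. 310. 113.] [-0.  -3.5  2.9]
[474. 306. 113.] [-0.  -3.1  3.4]
[473. 301. 113.] [-0.  -2.6  3.7]
[473. 297. 113.] [-0.  -2.1  4. ]
[473. 292. 113.] [-0.  -1.6  4.2]
[474. 288. 113.] [-0.  -1.   4.4]
[462. 318. 118.] [ -5.    1.5 -32.5]
[462. 318. 230.] [-1.12e+02  0.00e+00 -1.00e-01]
[544. 112. 230.] [-2.000e-01 -1.060e+01  2.213e+02]
[544. 112. 113.] [ 1.17e+02 -0.00e+00  1.00e-01]
[538. 108. 113.] [-0.  -7.9  0.9]
[532. 105. 113.] [-0.  -6.   0.7]
[527. 103. 113.] [ 0.  -5.4 -0.8]
[523. 102. 113.] [ 0.  -4.5 -0.8]
[519. 101. 113.] [-0.  -4.5 -0.3]
[515.  98. 113.] [-0.  -4.5  0.3]
[511.  96. 113.] [-0.  -4.5  0.9]
[508.  93. 113.] [-0.  -4.3  1.4]
[505.  89. 113.] [-0.  -4.1  2. ]
[502.  85. 113.] [-0.  -3.8  2.5]
[500.  81. 113.] [-0.  -3.5  2.9]
[499.  77. 113.] [-0.  -3.1  3.4]
[498.  72. 113.] [-0.  -2.6  3.7]
[498.  68. 113.] [-0.  -2.1  4. ]
[498.  63. 113.] [-0.  -1.6  4.2]
[499.  59. 113.] [-0.  -1.   4.4]
[487.  89. 118.] [ -5.    1.5 -32.5]
[487.  89. 230.] [-1.12e+02  0.00e+00 -1.00e-01]
```

apply_moves:
  increments:
    - [1,-5,10,-10,0]
    - [1,0,27,-25,0]
    - [1,0,27,-25,0]
    - [1,0,27,-25,0]
    - [1,0,27,-25,0]
    - [1,0,27,-25,0]
    - [1,0,27,-25,0]
    - [1,0,27,-25,0]
    - [1,0,27,-25,0]
    - [1,0,27,-25,0]

```text
t: 1.1
eef_pos: [392.3, -247.2, 231.0]
tcp_rot: [0.686, 1.57, -0.456]
ft_force: [0.3, -0.7, -0.3]
opening: 0.218
```

apply_moves:
  increments:
    - [1,0,27,-25,0]
    - [1,0,27,-25,0]
    - [1,0,27,-25,0]
    - [1,0,27,-25,0]
    - [1,0,27,-25,0]
    - [1,0,27,-25,0]
    - [1,0,27,-25,0]
    - [1,0,27,-25,0]
    - [1,0,20,-20,0]
    - [1,0,0,0,0]

```text
t: 2.1
eef_pos: [515.4, 51.8, 230.7]
tcp_rot: [2.073, 1.57, 0.935]
ft_force: [-0.2, -0.3, -0.2]
opening: 0.007
```

```bash
python3 - <<'E'
from plan import *
s=status.state();A=R();p=s['eef_pos'];print(s['t'],p.round(1),s['opening'],s['joints'].round(2))
print((A.T@(path(-58)[0]-p)).round(1))
E
```

```text
2.1 [515.4  51.8 230.7] 0.007121247673155759 [-0.03  0.33  1.81  0.    1.    1.11]
[  0.8  51.5 -42.7]
```

apply_moves:
  increments:
    - [1,0,20,-17,0]
    - [1,0,20,-17,0]
    - [1,0,12,-9,0]
    - [1,0,0,0,0]
    - [1,0,0,0,0]

```text
t: 2.6
eef_pos: [544.3, 109.0, 230.5]
tcp_rot: [-1.46, 1.57, -2.602]
ft_force: [-0.0, 0.1, -0.0]
opening: 0.002
```

```bash
python3 - <<'E'
from plan import *
s=status.state();A=R();p=s['eef_pos'];print(s['t'],p.round(1),(A.T@(path(-58)[0]-p)).round(1))
t=shot('top','top1');c=shot('scene','scene1')
tip=p-[0,0,11]; print(proj(t,tip),proj(c,tip))
a=cv2.resize(cv2.imread('pics/top1.png')[180:330,235:445],None,fx=2.6,fy=2.6,interpolation=cv2.INTER_CUBIC)
b=cv2.resize(cv2.imread('pics/scene1.png')[105:285,255:440],None,fx=2.6,fy=2.6,interpolation=cv2.INTER_CUBIC)[:390]
b=b[:, :800-0]
cv2.imwrite('pics/o1.png',cv2.resize(np.hstack([a[:390],b]),None,fx=.77,fy=.77))
E
```

```text
2.6 [544.3 109.  230.5] [ 0.5  1.4 -2.8]
[[345.48151221 236.9415344 ]] [[331.13091214 169.51797469]]
```

View pics/o1.png

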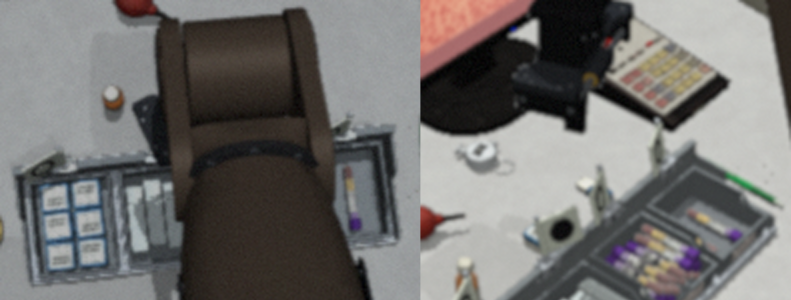

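The scene view shows the shut fingertips at px (332,169), and the projection of the measured tip is (331,169). They agree and the tip is behind the tubes leaf, so I'll descend.

apply_moves:
  increments:
    - [1,20,1,-3,0]
    - [1,25,0,0,0]
    - [1,25,0,0,0]
    - [1,25,0,0,0]
    - [1,15,0,0,0]
    - [1,7,0,0,0]
    - [1,0,0,0,0]
    - [1,0,-4,0,0]
    - [1,0,-4,1,0]
    - [1,0,0,0,0]

```text
t: 3.7
eef_pos: [537.4, 108.0, 114.4]
tcp_rot: [1.084, 1.57, -0.058]
ft_force: [-0.2, -0.3, -0.9]
opening: 0.004
```

```bash
python3 - <<'E'
from plan import *
s=status.state();A=R();p=s['eef_pos'];print(s['t'],p.round(1),(A.T@(path(-58)[2]-p)).round(1),s['ft_force'].round(2))
shot('scene','scene2')
b=cv2.resize(cv2.imread('pics/scene2.png')[125:265,295:440],None,fx=4,fy=4,interpolation=cv2.INTER_CUBIC)
cv2.imwrite('pics/o2.png',b)
E
```

```text
3.7 [537.4 108.  114.4] [1.4 0.1 0.1] [-0.19 -0.29 -0.94]
```

View pics/o2.png

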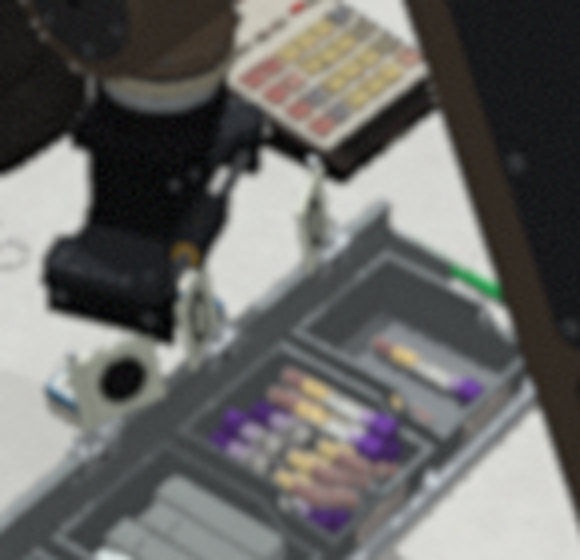

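The fingers are hidden behind the tubes leaf (crop px 200,310), the leaf is still at rest and there is no force. Starting the arc now.

apply_moves:
  increments:
    - [1,0,-6,0.5,0]
    - [1,0,-5.5,-1,0]
    - [1,0,-4.5,-1,0]
    - [1,0,-4.5,0,0]
    - [1,0,-4.5,0,0]
    - [1,0,-4.5,1,0]
    - [1,0,-4.5,1.5,0]
    - [1,0,-4,2,0]
    - [1,0,-4,2.5,0]
    - [1,0,-3.5,3,0]

```text
t: 4.75
eef_pos: [499.6, 81.3, 113.6]
tcp_rot: [-0.731, 1.571, -1.873]
ft_force: [0.4, 0.2, 0.3]
opening: 0.006
```

apply_moves:
  increments:
    - [1,0,-3,3.5,0]
    - [1,0,-2.5,3.5,0]
    - [1,0,-2,4,0]
    - [1,0,-1.5,4,0]
    - [1,0,-1,4.5,0]
    - [1,0,0,4,0]
    - [1,0,0,0,0]
    - [1,0,0,0,0]

```text
t: 5.55
eef_pos: [500.6, 56.1, 113.6]
tcp_rot: [0.814, 1.571, -0.328]
ft_force: [0.0, 0.2, 0.5]
opening: 0.005
```

```bash
python3 - <<'E'
from plan import *
s=status.state();A=R();p=s['eef_pos'];print(s['t'],p.round(1),(A.T@(path(-58)[-3]-p)).round(1),s['ft_force'].round(2))
shot('scene','scene3')
b=cv2.resize(cv2.imread('pics/scene3.png')[125:265,295:440],None,fx=4,fy=4,interpolation=cv2.INTER_CUBIC)
cv2.imwrite('pics/o3.png',b)
E
```

```text
5.55 [500.6  56.1 113.6] [ 0.6 -0.2 -3.3] [0.01 0.21 0.48]
```

View pics/o3.png

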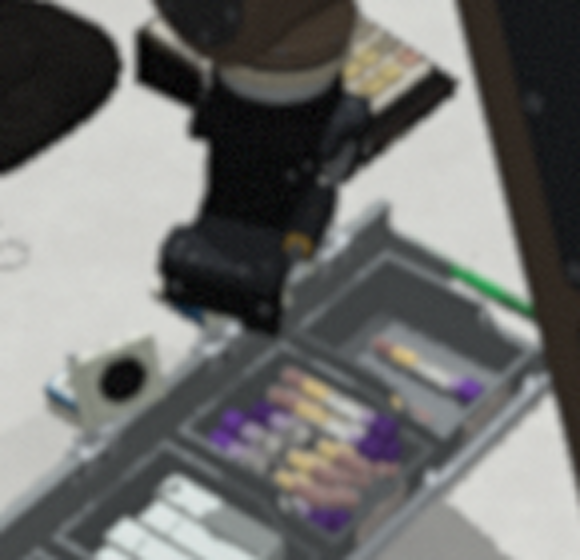

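The tubes leaf has left its left stop, and the gripper hides where it went. Retracting left and up, then on towards the covers tag.

apply_moves:
  increments:
    - [1,0,0,-8,0]
    - [1,-2,0,-12,0]
    - [1,-15,0,-6,0]
    - [1,-25,0,0,0]
    - [1,-25,0,0,0]
    - [1,-25,0,0,0]
    - [1,-25,0,0,0]
    - [1,0,5,-25,0]
    - [1,0,5,-30,0]
    - [1,0,5,-30,0]

```text
t: 6.6
eef_pos: [467.0, 165.0, 231.0]
tcp_rot: [1.339, 1.57, 0.196]
ft_force: [0.8, -0.3, 1.2]
opening: 0.002
```

apply_moves:
  increments:
    - [1,0,8,-30,0]
    - [1,0,8,-30,0]
    - [1,0,8,-30,0]
    - [1,0,5,-30,0]
    - [1,0,0,0,0]

```text
t: 7.1
eef_pos: [442.7, 287.7, 230.6]
tcp_rot: [-2.983, 1.57, 2.162]
ft_force: [-0.7, -0.9, -0.5]
opening: 0.005
```

```bash
python3 - <<'E'
from plan import *
s=status.state();A=R();p=s['eef_pos'];print(s['t'],p.round(1),(A.T@(path(172)[0]-p)).round(1),s['ft_force'].round(2))
shot('scene','scene4')
b=cv2.resize(cv2.imread('pics/scene4.png')[125:265,255:440],None,fx=4.2,fy=4.2,interpolation=cv2.INTER_CUBIC)
cv2.imwrite('pics/o4.png',b)
E
```

```text
7.1 [442.7 287.7 230.6] [  0.6  92.  -16. ] [-0.67 -0.91 -0.5 ]
```

View pics/o4.png

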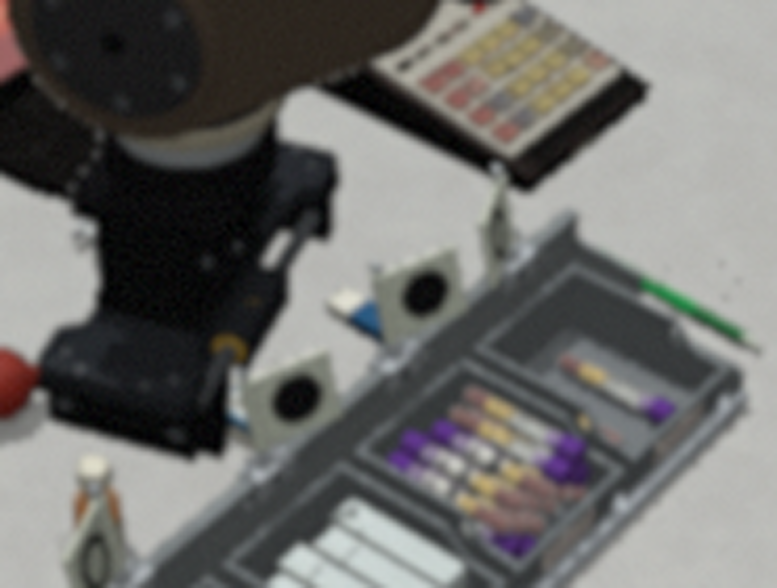

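The tubes tag now shows its disc at crop px (425,292), on its right stop like the mailers tag at (297,395). On to the covers tag, whose ring is at crop (95,545).

apply_moves:
  increments:
    - [1,0,22,-4,0]
    - [1,0,22,-4,0]
    - [1,0,22,-4,0]
    - [1,0,22,-4,0]
    - [1,0,4,0,0]
    - [1,0,0,0,0]
    - [1,0,0,0,0]

```text
t: 7.85
eef_pos: [520.7, 336.6, 230.5]
tcp_rot: [-1.336, 1.57, -2.478]
ft_force: [0.5, -0.6, 0.6]
opening: 0.004
```

```bash
python3 - <<'E'
from plan import *
s=status.state();A=R();p=s['eef_pos'];print(s['t'],p.round(1),(A.T@(path(172)[1]-p)).round(1),s['ft_force'].round(2))
E
```

```text
7.85 [520.7 336.6 230.5] [117.5   0.7  -4.3] [ 0.47 -0.58  0.62]
```

apply_moves:
  increments:
    - [1,20,1,-4,0]
    - [1,25,0,0,0]
    - [1,25,0,0,0]
    - [1,25,0,0,0]
    - [1,15,0,0,0]
    - [1,7,0,0,0]
    - [1,0,0,0,0]
    - [1,0,-4,0,0]
    - [1,0,-4,1,0]
    - [1,0,0,0,0]

```text
t: 8.85
eef_pos: [513.5, 336.9, 114.5]
tcp_rot: [1.475, 1.57, 0.333]
ft_force: [0.2, 0.6, 0.2]
opening: 0.006
```

```bash
python3 - <<'E'
from plan import *
s=status.state();A=R();p=s['eef_pos'];print(s['t'],p.round(1),(A.T@(path(172)[2]-p)).round(1),s['ft_force'].round(2))
E
```

```text
8.85 [513.5 336.9 114.5] [ 1.5 -0.9 -0.1] [0.16 0.61 0.25]
```

apply_moves:
  increments:
    - [1,0,-6,0.5,0]
    - [1,0,-5.5,-1,0]
    - [1,0,-4.5,-1,0]
    - [1,0,-4.5,0,0]
    - [1,0,-4.5,0,0]
    - [1,0,-4.5,1,0]
    - [1,0,-4.5,1.5,0]
    - [1,0,-4,2,0]
    - [1,0,-4,2.5,0]
    - [1,0,-3.5,3,0]

```text
t: 9.85
eef_pos: [475.8, 310.1, 113.6]
tcp_rot: [-0.608, 1.571, -1.75]
ft_force: [-0.4, 1.4, -0.7]
opening: 0.007
```

apply_moves:
  increments:
    - [1,0,-3,3.5,0]
    - [1,0,-2.5,3.5,0]
    - [1,0,-2,4,0]
    - [1,0,-1.5,4,0]
    - [1,0,-1,4.5,0]
    - [1,0,0,4,0]
    - [1,0,0,0,0]
    - [1,0,0,0,0]

```text
t: 10.65
eef_pos: [476.8, 284.9, 113.6]
tcp_rot: [-0.073, 1.571, -1.215]
ft_force: [0.3, -1.4, 0.1]
opening: 0.007
```

apply_moves:
  increments:
    - [1,0,0,-8,0]
    - [1,-2,0,-12,0]
    - [1,-15,0,-6,0]
    - [1,-25,0,0,0]
    - [1,-25,0,0,0]
    - [1,-25,0,0,0]
    - [1,-25,0,0,0]
    - [1,-20,0,25,0]
    - [1,-20,0,35,0]
    - [1,-20,0,35,0]

```text
t: 11.65
eef_pos: [505.1, 222.5, 291.7]
tcp_rot: [1.378, 1.57, 0.238]
ft_force: [0.7, 1.2, -0.4]
opening: 0.004
```

apply_moves:
  increments:
    - [1,0,0,35,0]
    - [1,0,0,35,0]
    - [1,0,0,35,0]
    - [1,0,0,35,0]
    - [1,0,0,35,0]
    - [1,0,0,35,0]
    - [1,0,0,35,0]
    - [1,0,0,35,0]
    - [1,0,-5,35,0]
    - [1,0,0,35,0]

```text
t: 12.65
eef_pos: [646.7, -98.3, 290.8]
tcp_rot: [-1.84, 1.571, -2.981]
ft_force: [0.5, 0.2, 0.5]
opening: 0.004
```

apply_moves:
  increments:
    - [1,0,-10,35,0]
    - [1,0,-10,35,0]
    - [1,0,-10,35,0]
    - [1,0,0,0,0]
    - [1,0,0,0,0]

```text
t: 13.15
eef_pos: [662.9, -205.5, 290.3]
tcp_rot: [-2.716, 1.57, 2.425]
ft_force: [-1.2, 0.7, 0.2]
opening: 0.005
```

```bash
python3 - <<'E'
from plan import *
s=status.state();print(s['t'],s['eef_pos'].round(1),s['ft_force'].round(2))
a=shot('scene','scene5');b=shot('top','top5')
k=lambda i,b,f:cv2.resize(cv2.imread(i)[b[0]:b[1],b[2]:b[3]],None,fx=f,fy=f,interpolation=cv2.INTER_CUBIC)
A=k('pics/scene5.png',(160,290,255,445),3);B=k('pics/top5.png',(205,330,200,460),2.3)
o=np.zeros((A.shape[0]+B.shape[0],max(A.shape[1],B.shape[1]),3),np.uint8);o[:A.shape[0],:A.shape[1]]=A;o[A.shape[0]:,:B.shape[1]]=B
o=cv2.resize(o,None,fx=.85,fy=.85);print(o.shape);cv2.imwrite('pics/o5.png',o)
E
```

```text
13.15 [ 662.9 -205.5  290.3] [-1.15  0.66  0.2 ]
(576, 508, 3)
```

View pics/o5.png

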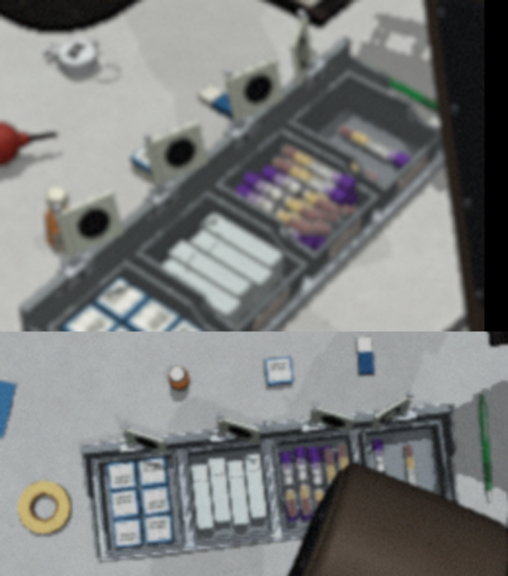

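Discs show at crop px (95,222) covers, (180,152) mailers and (257,90) tubes, all lying parallel on their right stops. The low tag still points left at (303,48) with its ring. The bottle, box, eraser, tape and pen have not moved. The arm is clear, so I'm handing in.

```bash
python3 -c "
from cell import env;print(env.job_done())"
```

```text
the job is handed in; nothing more can be done
None
```

I flipped the two wrong tags, the one behind the tubes bin and the one behind the cover-glass bin, and handed the job in at about 13 s of the 64 s allowed. I pushed each leaf over from behind with the shut fingertips.

The last pictures show discs on the three full bins (covers, mailers, tubes), all on their right stops. The not-full bin's tag was not touched and still points left, ring to the robot. The bins and bystanders looked unmoved. The arm was clear, and the force readings I took never passed about 1.5 N.

The stand position I fitted was off by up to about 2.6 pixels in the images, which the clearances covered. No check failed or disagreed.

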